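# Pack two tins, shut the case, align its quarter-turn stud and hold the lid pressed

## Task

Stand both loose tins upright, side by side on the floor of the free gap in the plywood case (either one on either side), and swing the open lid shut so that it rests on its two rubber buffers. Only then turn the black wing of the lid's quarter-turn stud until the wing lines up with the two black marks on the lid, and press the lid down flush onto the case. Finish while still holding the lid pressed down flush with the wing lined up - do not let go - and leave the other things on the bench where they are.

Things in the scene. Friction and masses are not known exactly. Their poses are not given: they have to be found in the camera images.
- case: Plywood case fixed to the bench, 200 (x) x 195 (y) x 80 mm tall; origin at underside, y runs from -100 to +95 mm. Lid hinged along its +y upper edge; its -y side is a solid ledge 45 mm wide. Between them an open well (y -55 to +89, x -94 to +94, floor at z 8, rim at z 80 mm), packed with fixed tins and cartons (tops at z 40 mm) except for one free gap in the middle.
- gap (a point): Centre of the floor of the free gap in the well (8 mm above the bench), axes as the case's. The gap is 126 mm along x and 63 mm along y, 32 mm deep below the packed tins around it and 72 mm below the case's rim. The two loose tins fit in it side by side along x, for example with centres at x = -31 and +31 mm from this point.
- round_tin_mid (a point): Loose round steel tin, diameter 58 mm, 38 mm high, with an upright wooden knob (diameter 20, 32 mm tall) in the middle of its top: 70 mm in all, about 250 g. The point is on its axis, 35 mm above its underside (the knob's middle is 19 mm above the point).
- square_tin_mid (a point): Loose square steel tin, 58 x 58 mm, 38 mm high, with an upright wooden bar grip (36 mm along the tin's x, 12 mm thick along y, 32 mm tall) in the middle of its top: 70 mm in all, about 250 g. The point is on its axis, 35 mm above its underside (the grip's middle is 19 mm above the point). Its sides must be parallel to the case's to fit the gap.
- slot (a point): Mouth of the slot (34 mm along the case's x, 10 mm wide) in the top of the ledge, 80 mm above the bench. The stud's cross-bar drops into it when lined up; else it lies on the ledge and the lid cannot go flush. Two sprung rubber buffers on the ledge, 85 mm to either side, stop the lid 10 mm short of flush; pressing it flush at the wing takes about 10 N, and it springs up if let go.
- lid (a joint): Hinge angle of the grey lid, rad: 0 = flush on the case, about 0.06 = shut, resting on the buffers, about 1.75 = open, just past upright, where friction holds it. Hinge line at case y = +95, z = 80 mm; it closes toward the case's -y side. Pushed some 0.5 rad past upright toward shut, it sinks shut by itself within about 2 s (damped hinge).
- lid_edge (a point): Middle of the lid's free edge, 195 mm from the hinge line, half-way through its thickness. x along the edge (as the case's x), z out of the lid's outer face (up when shut; away from the well when open). The lid is a panel 200 (x) x 195 x 8 mm, 0.35 kg.
- fastener (a joint): Angle of the quarter-turn stud in the lid, rad: 0 = lined up (wing along the lid's free edge, in line with the two black marks; fits the slot within about 0.2), positive = anticlockwise seen from above with the lid shut. Starts between -1.4 and -0.7; turns stiffly (0.05 N m) from -1.57 to 0.6, no stop at 0, and stays where it is left.
- wing (a point): Centre of the stud's black wing: an upright bar 36 mm long (point x), 10 mm thick (y), 34 mm tall (z, out of the lid's outer face), a steel stripe along its top, on a 4 mm collar 30 mm across. The point is 21 mm above the lid's outer face, 172.5 mm from the hinge line, mid-length of the lid. Black marks 22 mm long on the lid either side of it.
- solder_block: Bystander: round pale ceramic soldering block, diameter 90, 22 mm high; origin at underside. Leave it.
- stone_jar: Bystander: small glass jar with a steel cap, diameter 56, 70 mm high; origin at underside. Leave it.
- bench_block: Bystander: dark steel bench block, 60 x 60 x 20 mm, with a rubber disc on top (28 mm in all); origin at underside. Leave it.
Mind the look-alikes: they are no part of the job. What is shaped like the part that bears square_tin_mid but yellow is not meant.

How it is judged:
By the outcome, as a careful person would: the job done as asked, in the order asked, and still so for the second after the job is handed in, while the arm keeps its last pose, push and grip.
It also fails if it takes over 72 s, if anything falls off the work surface, if the arm or the gripper's body presses on something with over 40 N, if the wrist force passes 120 N, or if a joint passes its speed limit or range.

## Robot

A 7-joint arm with a two-finger parallel gripper is mounted at the origin on the work surface. World frame = base frame: x ahead of the robot, y to its left, z up, the work surface at z = 0. Lengths are in m, angles in degrees, forces in N, time in s.
With the tool pointing down it reaches from about 0.425 to 0.95 m from the base axis. Payload 16.7 kg.
Tool frame: the origin (TCP) lies midway between the tips of the shut fingers; the grasp point (between the pads) lies bot.grip_depth behind it (bot.grip_depth is the distance from the TCP to the grasp point, in m); z points along the fingers, y is the line along which they close (so a half turn about z gives the same grasp; the last joint's range is limited). The gripper opens to 94 mm and grips with 3 to 60 N. Pads are 16 mm wide; open, the fingers measure 119 mm over their backs; the gripper's body (75 mm by 177 mm) begins 78 mm behind the grasp point.
Start: joints at [-78.237, 24.414, 4.234, 92.017, -1.954, 63.644, -3.845], TCP at [0.234, 0.633, 0.205] pointing down, gripper open.
Joint ranges: [-163.25, 163.25], [-28.42, 122.38], [-70.27, 78.77], [12.13, 141.07], [-58.53, 238.53], [9.26, 117.41], [-156.51, 156.51]. Speed limits (degrees/s): [108.29, 108.29, 136.94, 136.94, 172.46, 172.46, 172.46].

## Interface

Orientations are given as a 3x3 rotation matrix whose columns are the frame's x, y, z axes.
In Python, from workcell import bot gives the robot as it stands.
- The arm moves only by the tool arm_command, never from a script. Its arguments are lists of equal length, an entry for each row: "grip": the opening, from 0 (shut) to 1 (fully open); "slide": the shift along the tool's x, y, z normalised to -1 to 1, where 1 is 150 mm, a list of three; "rotation": the turn, a rotation vector about the tool's x, y, z normalised to -1 to 1, where 1 is 360 degrees, a list of three. A call has 1 to 5 rows; each row shifts and turns the commanded pose from where the row before left it, along the tool's axes as they then stand; what a row does not reach is not made up. A row lasts 1/8 s, in which the tool goes at most 62.5 mm and 10.7 degrees, less where a joint would pass 70% of its speed; a pose out of reach is approached as far as the arm can. A call with a number of a shift or a turn outside -1 to 1 is refused whole. A call with a gripper value outside its range is refused whole. The fingers move at their own pace and stop on an object; "newtons" is the grip in N (left out, the last holds). Time passes only in rows, so rows that do not move let the fingers close. It gives the time, the measured TCP pose, the force, the opening and the grip force at its end, in the units of the state.
- bot.sense(): the state, without advancing time (a new reading comes with each control period).
- bot.get_image(name): name is "side" or "top" or "wrist"; returns the picture (480x640x3 uint8, red, green, blue); there is no depth.
- bot.get_calibration(name): a dict with "mtx" (3x3 intrinsics, pixels), "distortion" ([k1, k2, p1, p2, k3] as OpenCV has them; the pictures are not rectified), "camera_from_world" (4x4, takes a point from world to camera coordinates). Camera axes: x right, y up, looking along -z (the intrinsics and any distortion apply to the point x, -y, -z); pixel columns grow to the right and rows downward; lengths in m; the calibration is good to about 2 mm. A picture is of the moment at which its call begins: read the wrist's pose just before it. get_calibration takes no time and is no camera call; for the wrist camera it gives the pose at the moment of the call.
- bot.sign_off(): hands the job in; it is judged then, once.
The state is a dict: "clock": time; "joint_pos": joint angles; "dq": joint speeds; "tau": joint torques, N m; "eef_pos": TCP position; "orientation": TCP orientation; "wrist_force": force on the tool from outside, world axes, zero at the start; "wrist_torque": the same for the moment, N m; "gripper_width": finger opening in m; "gripper_force": force on a finger pad.
Only numpy, scipy, OpenCV 4.12 (cv2) and the standard library are available. Lean on these libraries where they do the work, as an engineer would, in place of code of your own. Each camera call takes 0.05 s, during which the arm holds its last target. There are 200 camera calls.

## Working session

There is one attempt and no reset: what is moved stays moved. The work goes in short steps, Python scripts to look and compute and a tool call to move; the robot and the scene stay as the last step left them, time stands still between calls to the robot, and variables do not carry over. Pictures are saved under pics/ and viewed, at most 10 in all, crops included, and the job is handed in when it is done.

Besides the shell and the picture viewer there is one more tool, called after "Call:" as name(argument=value, ...) on one line, values as JSON. arm_command: Moves the arm, as the interface text tells. Scaled input: -1 to 1 covers 150 mm each way for a shift and 360 degrees each way for a turn. Its arguments: {"type":"object","properties":{"grip":{"type":"array","items":{"type":"number"}},"slide":{"type":"array","items":{"type":"array","items":{"type":"number","minimum":-1,"maximum":1}}},"rotation":{"type":"array","items":{"type":"array","items":{"type":"number","minimum":-1,"maximum":1}}},"newtons":{"type":"number"}},"required":["grip","slide","rotation"]}

```bash
ls; mkdir -p pics; cat > h.py <<'E'
import numpy as np, cv2
from workcell import bot
def snap(n):
    im=bot.get_image(n); return im, bot.get_calibration(n)
def ray(c,uv):
    uv=np.array(uv,float).reshape(-1,1,2)
    p=cv2.undistortPoints(uv,np.array(c["mtx"]),np.array(c["distortion"])).reshape(-1,2)
    T=np.array(c["camera_from_world"]);R=T[:3,:3];o=-R.T@T[:3,3]
    d=np.c_[p[:,0],-p[:,1],-np.ones(len(p))]@R
    return o,d
def plane(c,uv,z):
    o,d=ray(c,uv); return o+d*((z-o[2])/d[:,2])[:,None]
def proj(c,P):
    T=np.array(c["camera_from_world"]);q=np.atleast_2d(P)@T[:3,:3].T+T[:3,3]
    q=q*[1,-1,-1]
    return cv2.projectPoints(q,np.zeros(3),np.zeros(3),np.array(c["mtx"]),np.array(c["distortion"]))[0].reshape(-1,2)
def save(im,f): cv2.imwrite("pics/"+f,im[:,:,::-1])
E
python3 - <<'E'
from h import *
for n in ("top","side"):
    im,c=snap(n); save(im,n+"0.png"); np.save("pics/"+n+"0.npy",im)
    print(n,np.round(np.array(c["camera_from_world"]),3).tolist(),np.round(c["mtx"],1).tolist(),c["distortion"])
s=bot.sense(); print({k:np.round(v,3).tolist() for k,v in s.items()}, bot.grip_depth)
E
```

```text
pics
top [[-0.027, -0.999, 0.021, 0.029], [0.984, -0.022, 0.177, -0.555], [-0.177, 0.025, 0.984, -0.959], [0.0, 0.0, 0.0, 1.0]] [[438.5, 0.0, 317.3], [0.0, 438.5, 245.6], [0.0, 0.0, 1.0]] [-0.06296195  0.          0.          0.          0.        ]
side [[0.868, -0.496, -0.021, -0.447], [0.266, 0.43, 0.863, -0.222], [-0.419, -0.755, 0.505, -1.005], [0.0, 0.0, 0.0, 1.0]] [[484.1, 0.0, 321.6], [0.0, 484.1, 243.0], [0.0, 0.0, 1.0]] [-0.10876959  0.          0.          0.          0.        ]
{'clock': 0.1, 'joint_pos': [-78.237, 24.447, 4.231, 92.047, -1.953, 63.645, -3.845], 'dq': [-0.019, -0.033, 0.029, -0.109, 0.055, -0.001, -0.011], 'tau': [0.007, -93.746, 3.676, -45.504, -0.049, 0.017, -0.0], 'eef_pos': [0.234, 0.633, 0.205], 'orientation': [[-0.938, 0.347, -0.0], [0.347, 0.938, -0.001], [-0.0, -0.001, -1.0]], 'wrist_force': [0.247, 0.168, 0.047], 'wrist_torque': [0.03, 0.005, 0.049], 'gripper_force': 0.0, 'gripper_width': 0.094} 0.0188
```

View pics/top0.png

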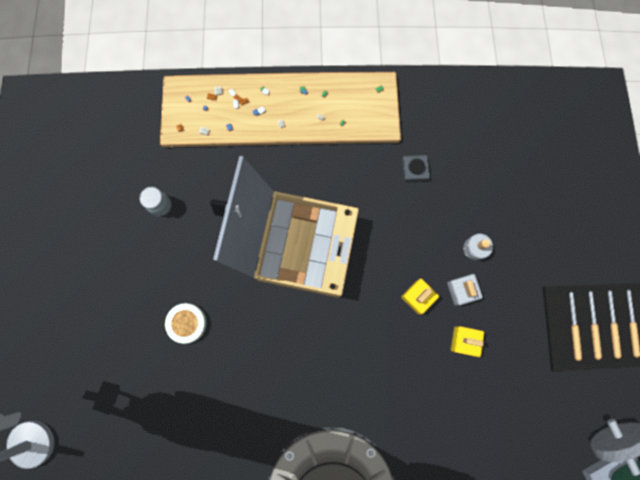

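View pics/side0.png

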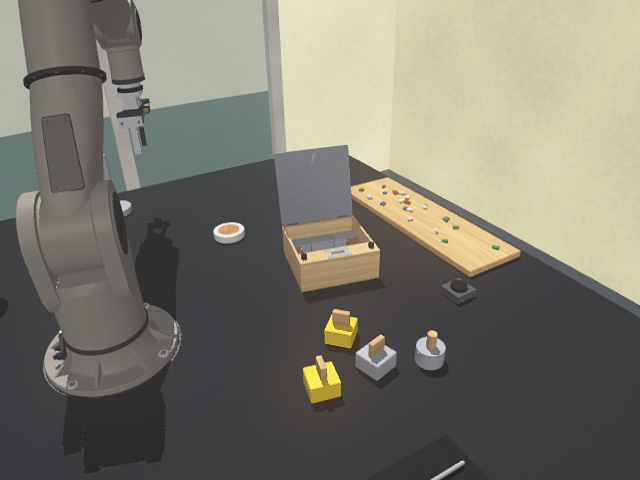

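The top view shows the case near (310,245) with its lid open to the left and the wing behind it at (218,208). The round tin is at (478,246) and the grey square tin at (465,290). The yellow look-alikes are at (420,296) and (467,341). I'll zoom in once and measure.

```bash
python3 - <<'E'
from h import *
im=np.load("pics/top0.npy"); c=bot.get_calibration("top")
cr=cv2.resize(im[150:360,200:500],None,fx=2.66,fy=2.66,interpolation=cv2.INTER_CUBIC); save(cr,"crop.png")
hsv=cv2.cvtColor(im,cv2.COLOR_RGB2HSV)
m=((hsv[...,1]<60)&(hsv[...,2]>110)).astype(np.uint8); m[:150]=0;m[350:]=0;m[:,:370]=0;m[:,540:]=0
k=((hsv[...,0]>8)&(hsv[...,0]<22)&(hsv[...,1]>70)&(hsv[...,2]>120)).astype(np.uint8)
for nm,mm,z in (("grey",m,.038),("tan",k,.07)):
  for q in cv2.findContours(mm,0,2)[0]:
    a=cv2.contourArea(q)
    if a<30: continue
    r=cv2.minAreaRect(q); pts=plane(c,cv2.boxPoints(r),z if r[0][0]>370 else .08)
    print(nm,a,np.round(r[0],1),np.round(r[1],1),round(r[2],1),np.round(plane(c,[r[0]],z if r[0][0]>370 else .08)[0,:2],4)); print(np.round(pts[:,:2],3).tolist())
E
```

```text
grey 708.5 [464.6 289.5] [26.6 28.8] 71.6 [ 0.4461 -0.3239]
[[0.466, -0.283], [0.485, -0.35], [0.426, -0.365], [0.407, -0.299]]
grey 546.0 [477.9 245.3] [28.2 25.3] 11.3 [ 0.5492 -0.3649]
[[0.527, -0.324], [0.586, -0.341], [0.572, -0.407], [0.512, -0.389]]
grey 93.0 [415.5 167. ] [20. 23.] 90.0 [ 0.7455 -0.2287]
[[0.772, -0.202], [0.771, -0.259], [0.72, -0.255], [0.721, -0.199]]
tan 65.0 [473.4 341.9] [19.6  5.1] 10.0 [ 0.3279 -0.3229]
[[0.327, -0.3], [0.338, -0.303], [0.329, -0.346], [0.318, -0.343]]
tan 217.5 [576.4 342.4] [35.5  7.3] 84.0 [ 0.3169 -0.5612]
[[0.356, -0.553], [0.357, -0.57], [0.278, -0.57], [0.278, -0.552]]
tan 217.5 [596.1 341.4] [35.6  7.3] 83.3 [ 0.317  -0.6089]
[[0.356, -0.6], [0.357, -0.618], [0.278, -0.618], [0.277, -0.6]]
tan 216.0 [615.7 340.4] [35.6  7.4] 82.9 [ 0.3171 -0.6568]
[[0.356, -0.647], [0.358, -0.666], [0.278, -0.666], [0.277, -0.648]]
tan 210.0 [634.7 339. ] [34.9  7.3] 82.9 [ 0.3179 -0.7044]
[[0.357, -0.695], [0.358, -0.714], [0.28, -0.714], [0.279, -0.695]]
tan 493.0 [184. 323.] [25.5 25.5] 45.0 [0.3862 0.3087]
[[0.387, 0.348], [0.425, 0.309], 
[... 204 characters left out ...]
-0.0163]
[[0.456, -0.002], [0.471, -0.01], [0.46, -0.03], [0.445, -0.022]]
tan 104.5 [470.2 288.5] [15.6  8.4] 69.4 [ 0.4457 -0.3252]
[[0.459, -0.311], [0.465, -0.33], [0.432, -0.339], [0.426, -0.321]]
tan 46.0 [483.4 243.8] [ 7.6 11.3] 80.5 [ 0.547  -0.3651]
[[0.554, -0.351], [0.558, -0.378], [0.54, -0.379], [0.536, -0.352]]
tan 282.5 [305.5 211. ] [25.5 14.3] 12.5 [0.6296 0.0405]
[[0.621, 0.072], [0.653, 0.065], [0.639, 0.009], [0.606, 0.016]]
tan 2269.0 [306.1 243. ] [89.6 90.6] 11.3 [0.556  0.0408]
[[0.479, 0.158], [0.681, 0.118], [0.636, -0.081], [0.436, -0.033]]
tan 16382.0 [279.4 107.8] [ 70.7 240.2] 88.9 [0.884 0.097]
[[0.979, 0.389], [0.981, -0.195], [0.795, -0.186], [0.796, 0.377]]
```

View pics/crop.png

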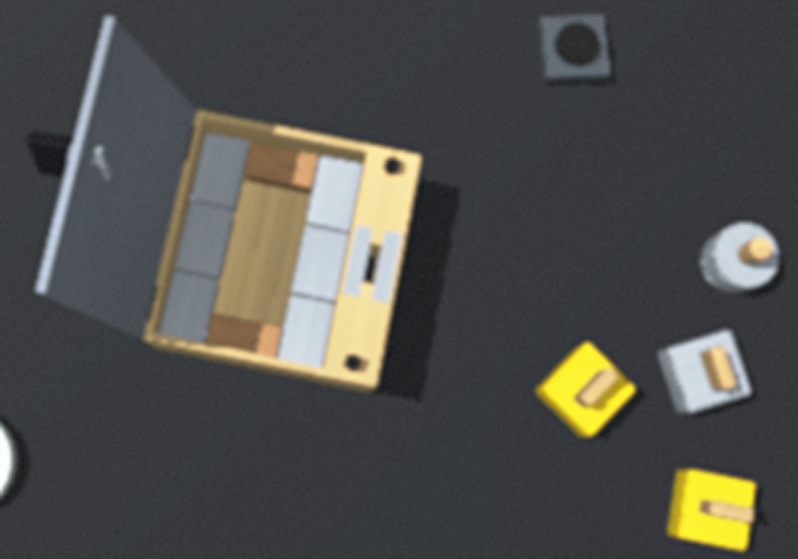

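The crop shows the rim corners at (200,112), (421,156), (376,388) and (147,340), and the slot at (375,265). The lid edge runs from (108,17) to (40,292), and the wing is at about (50,153). The grey square tin's bar is at (720,370) and the round tin's knob at (757,248).

```bash
python3 - <<'E'
from h import *
c=bot.get_calibration("top")
f=lambda l:np.array(l)/2.66+[200,150]
C=plane(c,f([(200,112),(421,156),(376,388),(147,340)]),.08)[:,:2]
print(np.round(C,4).tolist(), "slot",np.round(plane(c,f([(375,265)]),.08),4), "buf",np.round(plane(c,f([(394,163),(354,360)]),.085),4).tolist())
loc=np.array([[100,95],[100,-100],[-100,-100],[-100,95]])/1000
A,B=C-C.mean(0),loc-loc.mean(0)
th=np.arctan2((B[:,0]*A[:,1]-B[:,1]*A[:,0]).sum(),(A*B).sum()); R=np.array([[np.cos(th),-np.sin(th)],[np.sin(th),np.cos(th)]])
o=C.mean(0)-R@loc.mean(0); print("case",o,np.degrees(th)); print(np.round((C-o)@R-loc,4).tolist())
np.savez("case.npz",o=o,R=R,th=th)
print("floor",np.round((plane(c,f([(245,180),(310,188),(280,325),(212,318)]),.04)[:,:2]-o)@R,3).tolist())
e=plane(c,f([(108,17),(40,292)]),.272)[:,:2]; print("lidedge local",np.round((e-o)@R,3).tolist(), np.round(e,3).tolist())
print("round",plane(c,[(483.4,243.8)],.07),"sq",plane(c,[(470.2,288.5)],.065))
w=bot.get_calibration("wrist"); T=np.array(w["camera_from_world"]); s=bot.sense(); Ro=np.array(s["orientation"])
print("cam in tool",Ro.T@(-T[:3,:3].T@T[:3,3]-s["eef_pos"]),"view dir tool",np.round(Ro.T@-T[2,:3],3),"camx",np.round(Ro.T@T[0,:3],3), np.array(w["mtx"]).tolist())
E
```

```text
[[0.6755, 0.1085], [0.6327, -0.0793], [0.4367, -0.0337], [0.4809, 0.1541]] slot [[ 0.5393 -0.0365  0.08  ]] buf [[0.6257, -0.0554, 0.085], [0.4598, -0.016, 0.085]]
case [0.55702355 0.03984116] -13.08966401837892
[[-0.0001, -0.0013], [0.0007, 0.0011], [-0.0005, 0.0011], [-0.0, -0.001]]
floor [[0.059, 0.047], [0.063, -0.011], [-0.061, -0.01], [-0.067, 0.049]]
lidedge local [[0.099, 0.145], [-0.098, 0.144]] [[0.686, 0.158], [0.494, 0.203]]
round [[ 0.5469125  -0.36514184  0.07      ]] sq [[ 0.44601815 -0.32711829  0.065     ]]
cam in tool [ 0.07860479  0.00087065 -0.17988548] view dir tool [-0.272  0.001  0.962] camx [ 0.001  1.    -0.001] [[336.51178259944305, 0.0, 315.86512107634013], [0.0, 336.51178259944305, 237.76227544013267], [0.0, 0.0, 1.0]]
```

```bash
cat > plan.py <<'E'
from h import *
from scipy.spatial.transform import Rotation as Ro, Slerp
def ori(yaw,tilt=0):
    a=np.radians(yaw); R=np.c_[[-np.sin(a),np.cos(a),0],[np.cos(a),np.sin(a),0],[0,0,-1]]
    return Ro.from_matrix(R)*Ro.from_euler("y",tilt,degrees=True)
def plan(wps,cyl=False,start=None):
    """wps: (pos,yaw,tilt,rows). cyl: interpolate in az,r,z"""
    s=bot.sense(); p=np.array(s["eef_pos"]);R=Ro.from_matrix(np.array(s["orientation"]))
    if start is not None: p,R=np.array(start[0]),ori(*start[1:])
    f=(lambda q:np.array([np.hypot(q[0],q[1]),np.arctan2(q[1],q[0]),q[2]])) if cyl else np.array
    g=(lambda q:np.array([q[0]*np.cos(q[1]),q[0]*np.sin(q[1]),q[2]])) if cyl else np.array
    rows=[]
    for pos,yaw,tilt,n in wps:
        a,b=f(p),f(np.array(pos,float)); sl=Slerp([0,1],Ro.concatenate([R,ori(yaw,tilt)]))
        for i in range(1,n+1):
            tp=g(a+(b-a)*i/n); tr=sl(i/n)
            sh=np.round(R.inv().apply(tp-p)/.15,3); ro=np.round(np.degrees((R.inv()*tr).as_rotvec())/360,4)
            p=p+R.apply(sh*.15); R=R*Ro.from_rotvec(np.radians(ro*360)); rows.append((sh,ro))
    for k in range(0,len(rows),5):
        q=rows[k:k+5]; print("S",[(r[0]+0.0).tolist() for r in q]); print("R",[(r[1]+0.0).tolist() for r in q])
def st():
    s=bot.sense(); R=np.array(s["orientation"])
    print("t",round(float(s["clock"]),2),"p",np.round(s["eef_pos"],4),"yaw",round(float(np.degrees(np.arctan2(R[1,1],R[0,1]))),1),"z",np.round(R[:,2],3),"F",np.round(s["wrist_force"],1),"w",round(float(s["gripper_width"]),4),"q",np.round(s["joint_pos"],0))
E
python3 - <<'E'
from plan import *
plan([((0.47,0.45,0.33),30,0,5),((0.46,-0.325,0.20),-73,0,15)],cyl=True)
E
```

```text
S [[-0.403, -0.05, -0.167], [-0.403, -0.031, -0.167], [-0.401, -0.012, -0.166], [-0.398, 0.007, -0.167], [-0.394, 0.026, -0.167]]
R [[0.0, 0.0, 0.022], [-0.0001, 0.0, 0.0221], [0.0, 0.0, 0.022], [0.0, 0.0001, 0.0221], [-0.0001, 0.0, 0.022]]
S [[-0.397, 0.038, 0.058], [-0.392, 0.049, 0.057], [-0.387, 0.059, 0.058], [-0.382, 0.068, 0.058], [-0.376, 0.078, 0.058]]
R [[0.0, 0.0, 0.0191], [0.0, 0.0, 0.019], [0.0, 0.0, 0.0191], [0.0, 0.0, 0.0191], [0.0, 0.0, 0.0191]]
S [[-0.371, 0.088, 0.057], [-0.365, 0.096, 0.058], [-0.358, 0.106, 0.058], [-0.353, 0.113, 0.057], [-0.345, 0.123, 0.058]]
R [[0.0, 0.0, 0.019], [0.0, 0.0, 0.0191], [0.0, 0.0, 0.0191], [0.0, 0.0, 0.0191], [0.0, 0.0, 0.019]]
S [[-0.34, 0.13, 0.058], [-0.332, 0.137, 0.057], [-0.325, 0.145, 0.058], [-0.318, 0.153, 0.058], [-0.31, 0.159, 0.058]]
R [[0.0, 0.0, 0.0191], [0.0, 0.0, 0.0191], [0.0, 0.0, 0.0191], [0.0, 0.0, 0.019], [0.0, 0.0, 0.0191]]
```

Call:
arm_command(grip=[1,1,1,1,1], slide=[[-0.4,-0.05,-0.17],[-0.4,-0.03,-0.17],[-0.4,-0.01,-0.17],[-0.4,0.01,-0.17],[-0.39,0.03,-0.17]], rotation=[[0,0,0.022],[0,0,0.022],[0,0,0.022],[0,0,0.022],[0,0,0.022]])

```text
clock: 0.72
eef_pos: [0.4618, 0.4574, 0.3283]
orientation: [[-0.497, 0.868, -0.0], [0.868, 0.497, -0.0], [-0.0, -0.001, -1.0]]
wrist_force: [0.5, 1.0, 0.6]
gripper_width: 0.0938
gripper_force: 0.0
```

Call:
arm_command(grip=[1,1,1,1,1], slide=[[-0.4,0.04,0],[-0.39,0.05,0],[-0.39,0.06,0],[-0.38,0.07,0],[-0.38,0.08,0]], rotation=[[0,0,0.019],[0,0,0.019],[0,0,0.019],[0,0,0.019],[0,0,0.019]])

```text
clock: 1.35
eef_pos: [0.5858, 0.193, 0.3276]
orientation: [[0.076, 0.997, -0.0], [0.997, -0.076, -0.0], [-0.0, -0.0, -1.0]]
wrist_force: [1.4, -0.4, 0.2]
gripper_width: 0.0943
gripper_force: 0.0
```

Call:
arm_command(grip=[1,1,1,1,1], slide=[[-0.37,0.09,0.06],[-0.37,0.1,0.06],[-0.36,0.11,0.06],[-0.35,0.11,0.06],[-0.35,0.12,0.06]], rotation=[[0,0,0.019],[0,0,0.019],[0,0,0.019],[0,0,0.019],[0,0,0.019]])

```text
clock: 1.98
eef_pos: [0.5788, -0.0858, 0.2825]
orientation: [[0.623, 0.782, -0.0], [0.782, -0.623, -0.0], [-0.0, -0.0, -1.0]]
wrist_force: [0.4, 0.6, -0.0]
gripper_width: 0.0941
gripper_force: 0.0
```

Call:
arm_command(grip=[1,1,1,1,1], slide=[[-0.34,0.13,0.06],[-0.33,0.14,0.06],[-0.33,0.15,0.06],[-0.32,0.15,0.06],[-0.31,0.16,0.06]], rotation=[[0,0,0.019],[0,0,0.019],[0,0,0.019],[0,0,0.019],[0,0,0.019]])

```text
clock: 2.6
eef_pos: [0.4544, -0.3205, 0.2376]
orientation: [[0.955, 0.296, -0.0], [0.296, -0.955, -0.0], [-0.0, 0.0, -1.0]]
wrist_force: [1.0, -0.8, 0.6]
gripper_width: 0.094
gripper_force: 0.0
```

```bash
python3 - <<'E'
from plan import *
st(); c=bot.get_calibration("wrist"); im=bot.get_image("wrist"); save(im,"w1.png"); np.save("pics/w1.npy",im)
hsv=cv2.cvtColor(im,cv2.COLOR_RGB2HSV)
k=((hsv[...,0]>5)&(hsv[...,0]<20)&(hsv[...,1]>60)&(hsv[...,2]>110)).astype(np.uint8)
m=((hsv[...,1]<60)&(hsv[...,2]>110)).astype(np.uint8)
for nm,mm,z in (("grey",m,.038),("tan",k,.07)):
  for q in cv2.findContours(cv2.morphologyEx(mm,cv2.MORPH_OPEN,np.ones((3,3))),0,2)[0]:
    a=cv2.contourArea(q)
    if a<300: continue
    r=cv2.minAreaRect(q); b=plane(c,cv2.boxPoints(r),z)
    print(nm,a,np.round(r[0]),np.round(r[1]),np.round(plane(c,[r[0]],z)[0,:2],4),np.round(b[:,:2],3).tolist())
E
```

```text
t 2.6 p [ 0.4544 -0.3205  0.2376] yaw -72.8 z [-0. -0. -1.] F [ 1.  -0.8  0.6] w 0.094 q [-16.  17.  54. 108. -15.  63. -28.]
grey 12417.5 [320. 410.] [406.  80.] [ 0.1939 -0.4068] [[0.035, -0.146], [0.174, -0.128], [0.334, -0.648], [0.209, -0.713]]
grey 1012.5 [ 20. 332.] [24. 63.] [0.1919 0.003 ] [[0.166, 0.046], [0.241, -0.02], [0.217, -0.038], [0.14, 0.027]]
grey 1229.5 [616. 335.] [72. 24.] [ 0.4193 -0.742 ] [[0.418, -0.686], [0.449, -0.689], [0.42, -0.8], [0.387, -0.799]]
grey 2507.5 [438. 323.] [129.  38.] [ 0.3672 -0.5089] [[0.394, -0.423], [0.435, -0.446], [0.338, -0.602], [0.291, -0.581]]
grey 2500.5 [194. 323.] [ 39. 128.] [ 0.2752 -0.2133] [[0.198, -0.154], [0.366, -0.226], [0.347, -0.268], [0.172, -0.199]]
grey 2124.0 [320. 219.] [51. 53.] [ 0.4515 -0.3261] [[0.413, -0.305], [0.474, -0.29], [0.489, -0.346], [0.428, -0.363]]
grey 2314.0 [384. 146.] [54. 55.] [ 0.5504 -0.3671] [[0.537, -0.327], [0.588, -0.354], [0.564, -0.407], [0.511, -0.381]]
grey 1144.0 [56. 50.] [18. 70.] [ 0.5417 -0.0111] [[0.507, 0.007], [0.576, -0.01], [0.575, -0.028], [0.506, -0.012]]
grey 1409.5 [28. 35.] [26. 70.] [0.5478 0.0201] [[0.513, 0.042], [0.582, 0.025], [0.581, -0.0], [0.512, 0.015]]
```

View pics/w1.png

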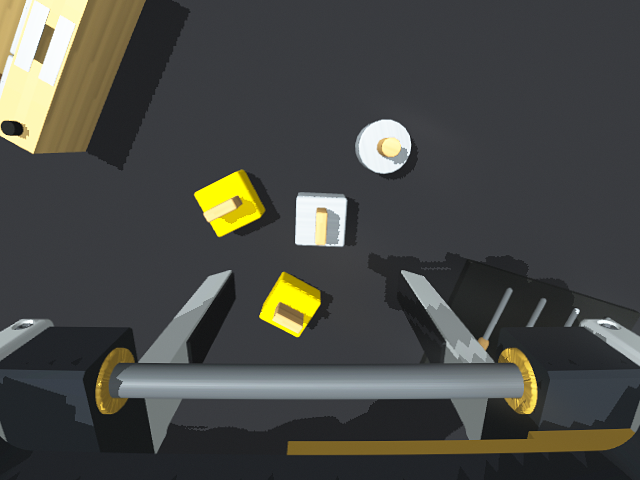

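The wrist view shows the square tin at (320,219) with its bar at about (321,226). The round tin is at (384,146) with its knob at (390,147). I'll refine both with the right colour mask and plan the grasp.

```bash
python3 - <<'E'
from plan import *
im=np.load("pics/w1.npy"); c=bot.get_calibration("wrist")
hsv=cv2.cvtColor(im,cv2.COLOR_RGB2HSV); print(hsv[215,320],hsv[240,322],hsv[240,317],hsv[145,390])
k=((hsv[...,0]>12)&(hsv[...,0]<24)&(hsv[...,1]>70)&(hsv[...,2]>200)).astype(np.uint8)
for (u0,u1,v0,v1) in ((305,335,195,255),(375,410,130,165)):
  s=np.zeros_like(k); s[v0:v1,u0:u1]=k[v0:v1,u0:u1]
  q=max(cv2.findContours(s,0,2)[0],key=cv2.contourArea); r=cv2.minAreaRect(q); print(cv2.boundingRect(q),np.round(r[0],1),np.round(r[1],1),r[2],np.round(plane(c,[r[0]],.07)[0,:2],4),np.round(plane(c,cv2.boxPoints(r),.07)[:,:2],3).tolist())
for P in ((.446,-.327),(.4475,-.327),(.5475,-.366)):
  print(P,proj(c,[(*P,z) for z in (.038,.07)]).round(1).tolist())
E
```

```text
[ 28  73 254] [ 25  91 253] [ 27  78 254] [ 27  71 255]
(317, 244, 6, 1) [319.5 244. ] [5. 0.] 180.0 [ 0.4262 -0.3357] [[0.427, -0.338], [0.427, -0.338], [0.425, -0.333], [0.425, -0.333]]
(377, 138, 11, 9) [381.3 141.2] [ 3.5 12.7] 45.0 [ 0.5458 -0.3639] [[0.541, -0.359], [0.552, -0.365], [0.55, -0.368], [0.54, -0.363]]
(0.446, -0.327) [[316.9, 218.0], [317.0, 224.6]]
(0.4475, -0.327) [[317.3, 216.8], [317.4, 223.2]]
(0.5475, -0.366) [[378.1, 140.3], [383.8, 140.1]]
```

```bash
python3 - <<'E'
from plan import *
im=np.load("pics/w1.npy"); c=bot.get_calibration("wrist")
hsv=cv2.cvtColor(im,cv2.COLOR_RGB2HSV)
k=((hsv[...,0]>15)&(hsv[...,0]<33)&(hsv[...,1]>62)&(hsv[...,2]>225)).astype(np.uint8)
for (u0,u1,v0,v1) in ((305,335,195,255),(375,410,130,165)):
  s=np.zeros_like(k); s[v0:v1,u0:u1]=k[v0:v1,u0:u1]
  q=max(cv2.findContours(s,0,2)[0],key=cv2.contourArea); r=cv2.minAreaRect(q); print(cv2.boundingRect(q),np.round(r[0],1),np.round(r[1],1),r[2],np.round(plane(c,[r[0]],.07)[0,:2],4),np.round(plane(c,cv2.boxPoints(r),.07)[:,:2],3).tolist())
E
```

```text
(315, 212, 12, 33) [320.6 228.1] [10.3 32.1] 1.9749339818954468 [ 0.4434 -0.3318] [[0.425, -0.331], [0.459, -0.322], [0.462, -0.333], [0.428, -0.342]]
(382, 138, 19, 19) [391. 147.] [18. 18.] 90.0 [ 0.5433 -0.3751] [[0.549, -0.364], [0.554, -0.381], [0.538, -0.387], [0.532, -0.369]]
```

```bash
cat >> plan.py <<'E'
def tan_tops(boxes,z=.07,f=None):
    bot.get_image("wrist"); st(); c=bot.get_calibration("wrist"); im=bot.get_image("wrist")
    if f: save(im,f); np.save("pics/last.npy",im)
    hsv=cv2.cvtColor(im,cv2.COLOR_RGB2HSV)
    k=((hsv[...,0]>15)&(hsv[...,0]<33)&(hsv[...,1]>62)&(hsv[...,2]>225)).astype(np.uint8)
    for (u0,u1,v0,v1) in boxes:
        s=np.zeros_like(k); s[v0:v1,u0:u1]=k[v0:v1,u0:u1]
        q=max(cv2.findContours(s,0,2)[0],key=cv2.contourArea); r=cv2.minAreaRect(q)
        print(np.round(r[0],1),np.round(r[1],1),np.round(plane(c,[r[0]],z)[0,:2],4),np.round(plane(c,cv2.boxPoints(r),z)[:,:2],3).tolist())
E
python3 - <<'E'
from plan import *
tan_tops([(300,340,190,255),(370,415,125,168)],f="w2.png")
plan([((0.447,-0.327,0.12),-74,10,4)])
E
```

```text
t 2.7 p [ 0.4511 -0.3234  0.2375] yaw -73.2 z [-0.001 -0.001 -1.   ] F [-0.  -0.3  0.6] w 0.0941 q [-15.  17.  54. 108. -15.  63. -28.]
[319. 224.] [32. 10.] [ 0.4493 -0.3267] [[0.464, -0.317], [0.467, -0.327], [0.434, -0.337], [0.431, -0.327]]
[388.7 141.9] [19.3 19. ] [ 0.5497 -0.3685] [[0.552, -0.355], [0.562, -0.371], [0.547, -0.382], [0.537, -0.366]]
S [[-0.013, 0.006, 0.196], [-0.021, 0.006, 0.196], [-0.03, 0.006, 0.194], [-0.038, 0.006, 0.193]]
R [[-0.0001, 0.007, 0.0008], [-0.0001, 0.0069, 0.0008], [0.0, 0.007, 0.0008], [-0.0001, 0.007, 0.0008]]
```

```bash
python3 - <<'E'
from plan import *
plan([((0.449,-0.327,0.10),-73.3,10,4),((0.449,-0.327,0.045),-73.3,10,4)])
E
```

```text
S [[-0.01, 0.007, 0.229], [-0.019, 0.007, 0.229], [-0.03, 0.007, 0.228], [-0.039, 0.007, 0.226], [-0.016, 0.0, 0.09]]
R [[0.0, 0.007, 0.0003], [-0.0001, 0.0069, 0.0003], [0.0, 0.007, 0.0004], [0.0, 0.007, 0.0003], [0.0, 0.0, 0.0]]
S [[-0.016, 0.0, 0.091], [-0.016, 0.0, 0.09], [-0.016, 0.0, 0.09]]
R [[0.0, 0.0, 0.0], [0.0, 0.0, 0.0], [0.0, 0.0, 0.0]]
```

Call:
arm_command(grip=[0.5,0.5,0.5,0.5,0.5], slide=[[-0.01,0.007,0.229],[-0.019,0.007,0.229],[-0.03,0.007,0.228],[-0.039,0.007,0.226],[-0.016,0,0.09]], rotation=[[0,0.007,0],[0,0.007,0],[0,0.007,0],[0,0.007,0.001],[0,0,0]], newtons=30)

```text
clock: 3.38
eef_pos: [0.4506, -0.3242, 0.0851]
orientation: [[0.941, 0.294, 0.165], [0.289, -0.956, 0.054], [0.174, -0.003, -0.985]]
wrist_force: [0.2, -0.6, 0.2]
gripper_width: 0.0486
gripper_force: 0.0
```

Call:
arm_command(grip=[0.5,0.5,0.5,0.5], slide=[[-0.016,0,0.09],[-0.016,0,0.09],[-0.016,0,0.09],[0,0,0]], rotation=[[0,0,0],[0,0,0],[0,0,0],[0,0,0]])

```text
clock: 3.88
eef_pos: [0.4512, -0.3245, 0.0446]
orientation: [[0.941, 0.295, 0.166], [0.29, -0.956, 0.053], [0.174, -0.002, -0.985]]
wrist_force: [0.1, 0.1, 0.3]
gripper_width: 0.047
gripper_force: 0.0
```

Call:
arm_command(grip=[0,0,0,0,0], slide=[[0,0,0],[0,0,0],[0,0,0],[0,0,0],[0,0,0]], rotation=[[0,0,0],[0,0,0],[0,0,0],[0,0,0],[0,0,0]])

```text
clock: 4.5
eef_pos: [0.4513, -0.3247, 0.0454]
orientation: [[0.941, 0.294, 0.167], [0.29, -0.956, 0.053], [0.175, -0.001, -0.985]]
wrist_force: [-0.2, 0.3, -2.7]
gripper_width: 0.0116
gripper_force: 30.0
```

```bash
python3 - <<'E'
from plan import *
d=np.load("case.npz"); g=d["o"]+d["R"]@[.031,.020]; print(g)
plan([((0.452,-0.324,0.13),-73.0,10,2),((g[0],g[1],.22),-13.1,10,8)])
E
```

```text
[0.59174758 0.05230075]
S [[0.052, -0.002, -0.277], [0.052, -0.002, -0.277], [0.213, -0.266, -0.039], [0.245, -0.237, -0.033], [0.274, -0.204, -0.028]]
R [[-0.0001, -0.0001, 0.0001], [-0.0002, -0.0001, 0.0002], [0.0036, 0.0, -0.0205], [0.0036, 0.0, -0.0205], [0.0036, 0.0, -0.0205]]
S [[0.298, -0.168, -0.024], [0.317, -0.129, -0.02], [0.331, -0.088, -0.018], [0.339, -0.045, -0.016], [0.343, -0.001, -0.016]]
R [[0.0037, 0.0, -0.0204], [0.0036, 0.0, -0.0205], [0.0036, 0.0, -0.0205], [0.0036, 0.0, -0.0205], [0.0036, 0.0, -0.0205]]
```

Call:
arm_command(grip=[0,0,0,0,0], slide=[[0.05,0,-0.277],[0.05,0,-0.277],[0.213,-0.266,-0.039],[0.245,-0.237,-0.033],[0.274,-0.204,-0.028]], rotation=[[0,0,0],[0,0,0],[0.0036,0,-0.0205],[0.0036,0,-0.0205],[0.0036,0,-0.0205]])

```text
clock: 5.12
eef_pos: [0.5038, -0.1822, 0.1644]
orientation: [[0.756, 0.64, 0.135], [0.631, -0.768, 0.112], [0.175, -0.0, -0.985]]
wrist_force: [0.2, -0.4, -2.5]
gripper_width: 0.0113
gripper_force: 30.0
```

Call:
arm_command(grip=[0,0,0,0,0], slide=[[0.298,-0.168,-0.024],[0.317,-0.129,-0.02],[0.331,-0.088,-0.018],[0.339,-0.045,-0.016],[0.343,0,-0.016]], rotation=[[0.0036,0,-0.0205],[0.0036,0,-0.0205],[0.0036,0,-0.0205],[0.0036,0,-0.0205],[0.0036,0,-0.0205]])

```text
clock: 5.75
eef_pos: [0.5906, 0.0531, 0.2209]
orientation: [[0.216, 0.976, 0.039], [0.961, -0.22, 0.17], [0.175, 0.001, -0.985]]
wrist_force: [0.9, -0.6, -1.1]
gripper_width: 0.0118
gripper_force: 30.0
```

```bash
python3 - <<'E'
from plan import *
for i in range(3): bot.get_image("wrist")
st(); c=bot.get_calibration("wrist"); im=bot.get_image("wrist"); st(); save(im,"w3.png"); np.save("pics/w3.npy",im)
np.save("pics/w3c.npy",c,allow_pickle=True)
E
```

```text
t 5.9 p [0.5909 0.0542 0.2204] yaw -12.7 z [ 0.039  0.17  -0.985] F [-0.4 -1.  -1.3] w 0.0119 q [-30.  16.  29. 106. -20.  59.  -4.]
t 5.95 p [0.5903 0.0521 0.2202] yaw -12.9 z [ 0.04   0.17  -0.985] F [-0.8 -0.2 -2.7] w 0.0117 q [-29.  16.  29. 106. -20.  59.  -4.]
```

View pics/w3.png

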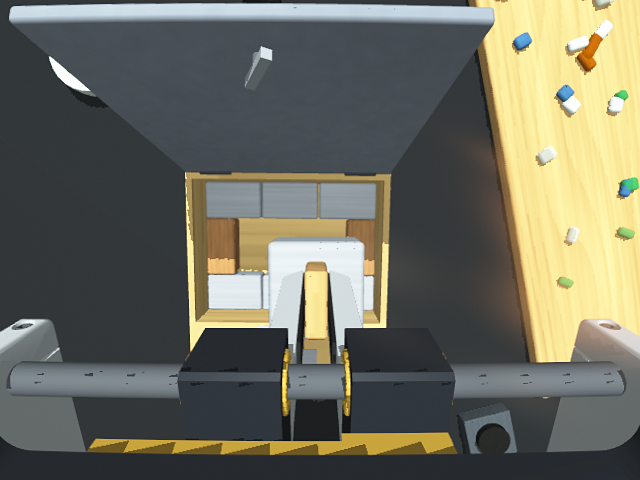

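The view shows the tin hanging level at (316,285). The gap's cartons have edges near u=239 and u=347, and the back tins end near v=215. I'll zoom in to get the gap edges.

```bash
python3 - <<'E'
from h import *
im=np.load("pics/w3.npy"); save(cv2.resize(im[165:325,190:390],None,fx=3.75,fy=3.75,interpolation=cv2.INTER_CUBIC),"w3c.png")
E
```

```text
(no output)
```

View pics/w3c.png

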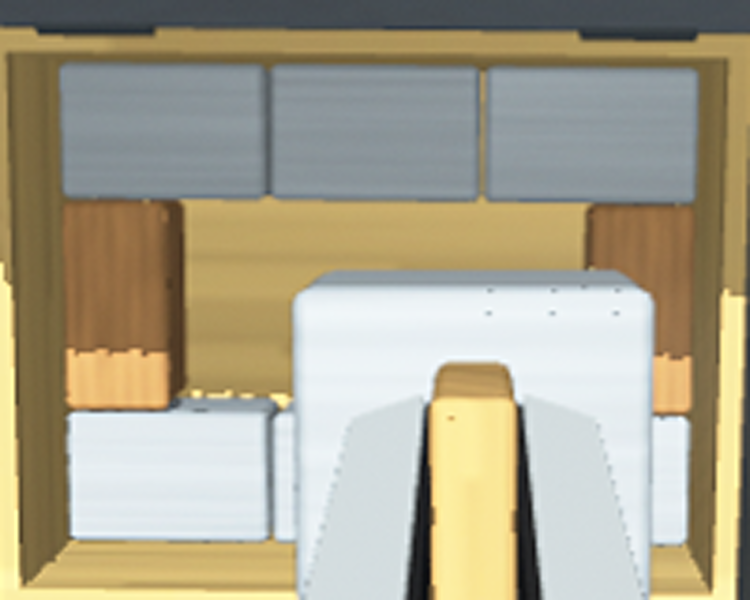

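The crop shows the gap's top edges: back at v=199, front at about v=410, left carton edge at u=168, right at about u=592. The held tin's top back edge is at v≈290, spanning u 297–652.

```bash
python3 - <<'E'
from plan import *
c=np.load("pics/w3c.npy",allow_pickle=True).item(); d=np.load("case.npz"); o,R=d["o"],d["R"]
f=lambda l:np.array(l,float)/3.75+[190,165]
L=lambda l,z:np.round((plane(c,f(l),z)[:,:2]-o)@R,4).tolist()
print("far",L([(63,198),(380,200),(695,203)],.04),"near",L([(70,411),(270,411),(687,417)],.04))
print("left",L([(168,205),(168,350)],.04),"right",L([(592,205)],.04))
print("rim",L([(5,50),(730,55)],.08), "hinge-ish",L([(5,30),(745,35)],.08))
print("tin",L([(320,288),(630,288)],.213),"sides",L([(297,330),(652,330)],.213))
s=np.array([0.5909,0.0542]); print("tcp",(s-o)@R)
E
```

```text
far [[-0.0901, 0.0538], [0.0034, 0.0539], [0.0961, 0.0538]] near [[-0.0895, -0.01], [-0.0295, -0.0094], [0.0954, -0.0103]]
left [[-0.0591, 0.052], [-0.0598, 0.0088]] right [[0.0658, 0.0529]]
rim [[-0.0915, 0.0939], [0.0972, 0.0939]] hinge-ish [[-0.0914, 0.099], [0.1009, 0.0991]]
tin [[0.0062, 0.047], [0.0553, 0.0473]] sides [[0.0025, 0.0402], [0.0589, 0.0407]]
tcp [0.02974431 0.02165794]
```

```bash
python3 - <<'E'
from plan import *
d=np.load("case.npz"); g=d["o"]+d["R"]@[.0335,.0255]; print(g); st()
plan([((g[0],g[1],.10),-13.1,10,5),((g[0],g[1],.056),-13.1,10,5)])
E
```

```text
[0.59542824 0.05709165]
t 5.95 p [0.5903 0.0521 0.2202] yaw -12.9 z [ 0.04   0.17  -0.985] F [-0.8 -0.2 -2.7] w 0.0117 q [-29.  16.  29. 106. -20.  59.  -4.]
S [[-0.02, 0.005, 0.159], [-0.02, 0.005, 0.159], [-0.02, 0.005, 0.16], [-0.02, 0.005, 0.159], [-0.02, 0.005, 0.159]]
R [[0.0, 0.0, 0.0001], [0.0, 0.0, 0.0001], [0.0, -0.0001, 0.0002], [0.0, 0.0, 0.0001], [0.0, 0.0, 0.0001]]
S [[-0.01, 0.0, 0.058], [-0.01, 0.0, 0.058], [-0.011, 0.0, 0.057], [-0.01, 0.0, 0.058], [-0.01, 0.0, 0.058]]
R [[0.0, 0.0, 0.0], [0.0, 0.0, 0.0], [0.0, 0.0, 0.0], [0.0, 0.0, 0.0], [0.0, 0.0, 0.0]]
```

Call:
arm_command(grip=[0,0,0,0,0], slide=[[-0.02,0.005,0.159],[-0.02,0.005,0.159],[-0.02,0.005,0.16],[-0.02,0.005,0.159],[-0.02,0.005,0.159]], rotation=[[0,0,0],[0,0,0],[0,0,0.0005],[0,0,0],[0,0,0]])

```text
clock: 6.58
eef_pos: [0.5951, 0.055, 0.0995]
orientation: [[0.226, 0.973, 0.04], [0.958, -0.23, 0.169], [0.174, 0.0, -0.985]]
wrist_force: [0.1, 0.3, -3.3]
gripper_width: 0.0116
gripper_force: 30.0
```

Call:
arm_command(grip=[0,0], slide=[[0,0,0],[0,0,0]], rotation=[[0,0,0],[0,0,0]])

```text
clock: 6.82
eef_pos: [0.5959, 0.0557, 0.1012]
orientation: [[0.225, 0.974, 0.041], [0.959, -0.229, 0.17], [0.175, 0.001, -0.985]]
wrist_force: [-0.0, -0.1, -1.9]
gripper_width: 0.0117
gripper_force: 30.0
```

```bash
python3 - <<'E'
from plan import *
st()
d=np.load("case.npz"); g=d["o"]+d["R"]@[.0335,.0255]; print((bot.sense()["eef_pos"][:2]-d["o"])@d["R"])
plan([((g[0],g[1],.055),-13.1,10,5)])
E
```

```text
t 6.83 p [0.5959 0.0557 0.1012] yaw -13.2 z [ 0.041  0.17  -0.985] F [-0.  -0.1 -1.9] w 0.0117 q [-26.  24.  26. 111. -28.  47.   3.]
[0.03422907 0.02424206]
S [[-0.009, -0.001, 0.061], [-0.009, -0.001, 0.061], [-0.009, -0.001, 0.061], [-0.009, -0.001, 0.061], [-0.009, -0.001, 0.061]]
R [[0.0, 0.0, -0.0001], [0.0001, -0.0001, 0.0], [0.0, 0.0, -0.0001], [0.0001, 0.0, 0.0], [0.0, -0.0001, -0.0001]]
```

Call:
arm_command(grip=[0,0,0,0,0], slide=[[-0.01,0,0.061],[-0.01,0,0.061],[-0.01,0,0.061],[-0.009,0,0.04],[0,0,0]], rotation=[[0,0,0],[0,0,0],[0,0,0],[0,0,0],[0,0,0]])

```text
clock: 7.45
eef_pos: [0.5954, 0.0566, 0.0659]
orientation: [[0.224, 0.974, 0.04], [0.959, -0.227, 0.17], [0.174, -0.0, -0.985]]
wrist_force: [0.8, -0.0, -3.3]
gripper_width: 0.012
gripper_force: 30.0
```

Call:
arm_command(grip=[0,0,0,0], slide=[[-0.008,0,0.045],[-0.006,0,0.035],[-0.001,0,0.007],[0,0,0]], rotation=[[0,0,0],[0,0,0],[0,0,0],[0,0,0]])

```text
clock: 7.95
eef_pos: [0.5957, 0.0567, 0.0533]
orientation: [[0.224, 0.974, 0.04], [0.959, -0.227, 0.17], [0.175, 0.001, -0.985]]
wrist_force: [-1.6, -0.6, 1.8]
gripper_width: 0.0116
gripper_force: 30.0
```

```bash
python3 - <<'E'
from plan import *
s=bot.sense()["eef_pos"]; a=np.radians(30); t=np.array([.5495,-.3685])+.003*np.array([np.cos(a),np.sin(a)]); print(t)
plan([((s[0],s[1],.20),-13.1,10,3),((t[0],t[1],.12),-60,10,7)])
E
```

```text
[ 0.55209808 -0.367     ]
S [[0.057, 0.0, -0.321], [0.057, 0.0, -0.321], [0.057, 0.0, -0.321], [-0.41, 0.051, 0.005], [-0.401, 0.097, 0.007]]
R [[0.0, -0.0001, 0.0], [0.0001, 0.0, 0.0], [0.0, -0.0001, -0.0001], [-0.0032, 0.0, 0.0183], [-0.0033, 0.0, 0.0184]]
S [[-0.387, 0.143, 0.009], [-0.368, 0.186, 0.012], [-0.344, 0.227, 0.017], [-0.316, 0.265, 0.022], [-0.284, 0.299, 0.027]]
R [[-0.0032, 0.0, 0.0183], [-0.0032, 0.0, 0.0183], [-0.0033, 0.0, 0.0184], [-0.0032, 0.0, 0.0183], [-0.0032, 0.0, 0.0183]]
```

Call:
arm_command(grip=[0.4,0.4,0.4], slide=[[0,0,0],[0,0,0],[0,0,0]], rotation=[[0,0,0],[0,0,0],[0,0,0]])

```text
clock: 8.32
eef_pos: [0.5959, 0.0568, 0.0533]
orientation: [[0.223, 0.974, 0.041], [0.959, -0.227, 0.17], [0.175, 0.001, -0.985]]
wrist_force: [0.8, -0.1, 0.2]
gripper_width: 0.0364
gripper_force: 0.0
```

Call:
arm_command(grip=[0.4,0.4,0.4,0.5,0.5], slide=[[0.057,0,-0.321],[0.057,0,-0.321],[0.057,0,-0.321],[-0.41,0.051,0.005],[-0.401,0.097,0.007]], rotation=[[0,0,0],[0,0,0],[0,0,0],[-0.0032,0,0.0183],[-0.0032,0,0.0183]])

```text
clock: 8.95
eef_pos: [0.5833, -0.0651, 0.1776]
orientation: [[0.44, 0.894, 0.08], [0.88, -0.448, 0.157], [0.176, 0.002, -0.984]]
wrist_force: [1.1, 0.4, -0.6]
gripper_width: 0.0467
gripper_force: 0.0
```

Call:
arm_command(grip=[0.5,0.5,0.5,0.5,0.5], slide=[[-0.387,0.143,0.009],[-0.368,0.186,0.012],[-0.344,0.227,0.017],[-0.316,0.265,0.022],[-0.284,0.299,0.027]], rotation=[[-0.0032,0,0.0183],[-0.0032,0,0.0183],[-0.0032,0,0.0183],[-0.0032,0,0.0183],[-0.0032,0,0.0183]])

```text
clock: 9.57
eef_pos: [0.5519, -0.3687, 0.1191]
orientation: [[0.854, 0.498, 0.151], [0.49, -0.867, 0.088], [0.175, -0.001, -0.985]]
wrist_force: [0.7, 1.0, -0.1]
gripper_width: 0.0468
gripper_force: 0.0
```

```bash
python3 - <<'E'
from plan import *
for i in range(2): bot.get_image("wrist")
a=np.radians(30); t=np.array([.5495,-.3685])+.003*np.array([np.cos(a),np.sin(a)]);
tan_tops([(200,440,120,330)],f="w4.png")
plan([((t[0],t[1],.045),-60,10,4)])
E
```

```text
t 9.72 p [ 0.5502 -0.3702  0.1186] yaw -60.2 z [ 0.149  0.087 -0.985] F [0.3 0.7 0.8] w 0.0467 q [  4.  32.  41. 103. -37.  54.   2.]
[312.4 256.3] [ 7.  19.2] [ 0.5579 -0.3626] [[0.555, -0.356], [0.565, -0.366], [0.561, -0.369], [0.551, -0.359]]
S [[-0.02, -0.001, 0.122], [-0.019, 0.0, 0.121], [-0.02, -0.001, 0.122], [-0.019, 0.0, 0.121]]
R [[-0.0001, 0.0, 0.0], [0.0, 0.0, -0.0001], [-0.0001, 0.0, 0.0], [-0.0001, 0.0, -0.0001]]
```

Call:
arm_command(grip=[0.5,0.5,0.5,0.5,0.5], slide=[[-0.02,0,0.122],[-0.02,0,0.122],[-0.02,0,0.122],[-0.019,0,0.121],[0,0,0]], rotation=[[0,0,0],[0,0,0],[0,0,0],[0,0,0],[0,0,0]])

```text
clock: 10.4
eef_pos: [0.5523, -0.3656, 0.0436]
orientation: [[0.853, 0.501, 0.148], [0.493, -0.865, 0.09], [0.173, -0.004, -0.985]]
wrist_force: [-0.3, 0.1, -0.4]
gripper_width: 0.0473
gripper_force: 0.0
```

Call:
arm_command(grip=[0,0,0,0,0], slide=[[0,0,0],[0,0,0],[0,0,0],[0,0,0],[0,0,0]], rotation=[[0,0,0],[0,0,0],[0,0,0],[0,0,0],[0,0,0]])

```text
clock: 11.02
eef_pos: [0.5533, -0.3665, 0.0458]
orientation: [[0.852, 0.501, 0.151], [0.493, -0.866, 0.088], [0.175, -0.001, -0.985]]
wrist_force: [1.7, -1.6, 4.7]
gripper_width: 0.0196
gripper_force: 30.0
```

```bash
python3 - <<'E'
from plan import *
st(); s=bot.sense()["eef_pos"]; d=np.load("case.npz"); g=d["o"]+d["R"]@[-.0285,.0255]; print(g)
plan([((s[0],s[1],.14),-60,10,2),((g[0],g[1],.22),-13.1,10,8)])
E
```

```text
t 11.03 p [ 0.5533 -0.3665  0.0458] yaw -59.9 z [ 0.151  0.088 -0.985] F [ 1.7 -1.6  4.7] w 0.0196 q [  7.  37.  36. 106. -43.  48.   7.]
[0.5350392  0.07113314]
S [[0.055, 0.0, -0.309], [0.055, 0.0, -0.309], [0.178, -0.323, -0.036], [0.21, -0.305, -0.031], [0.239, -0.282, -0.026]]
R [[-0.0001, -0.0001, 0.0001], [0.0, -0.0001, 0.0], [0.0028, 0.0, -0.016], [0.0028, 0.0, -0.0161], [0.0029, 0.0, -0.016]]
S [[0.267, -0.257, -0.02], [0.291, -0.23, -0.016], [0.313, -0.199, -0.013], [0.331, -0.167, -0.009], [0.347, -0.133, -0.007]]
R [[0.0028, 0.0, -0.016], [0.0028, 0.0, -0.0161], [0.0028, 0.0, -0.016], [0.0029, 0.0, -0.016], [0.0028, 0.0, -0.0161]]
```

Call:
arm_command(grip=[0,0,0,0,0], slide=[[0.055,0,-0.309],[0.055,0,-0.309],[0.178,-0.323,-0.036],[0.21,-0.305,-0.031],[0.239,-0.282,-0.026]], rotation=[[0,0,0],[0,0,0],[0.0028,0,-0.016],[0.0028,0,-0.016],[0.0028,0,-0.016]])

```text
clock: 11.65
eef_pos: [0.5455, -0.2004, 0.1699]
orientation: [[0.662, 0.741, 0.116], [0.729, -0.672, 0.13], [0.175, -0.001, -0.985]]
wrist_force: [1.1, 0.8, -2.8]
gripper_width: 0.0197
gripper_force: 30.0
```

Call:
arm_command(grip=[0,0,0,0,0], slide=[[0.267,-0.257,-0.02],[0.291,-0.23,-0.016],[0.313,-0.199,-0.013],[0.331,-0.167,-0.009],[0.347,-0.133,-0.007]], rotation=[[0.0028,0,-0.016],[0.0028,0,-0.016],[0.0028,0,-0.016],[0.0028,0,-0.016],[0.0028,0,-0.016]])

```text
clock: 12.28
eef_pos: [0.534, 0.073, 0.2204]
orientation: [[0.221, 0.975, 0.039], [0.96, -0.224, 0.17], [0.175, 0.0, -0.985]]
wrist_force: [0.9, 1.0, -2.5]
gripper_width: 0.0194
gripper_force: 30.0
```

```bash
python3 - <<'E'
from plan import *
for i in range(3): bot.get_image("wrist")
st(); c=bot.get_calibration("wrist"); im=bot.get_image("wrist"); st(); np.save("pics/w5c.npy",c,allow_pickle=True)
save(cv2.resize(im[150:350,190:450],None,fx=3,fy=3,interpolation=cv2.INTER_CUBIC),"w5.png")
E
```

```text
t 12.43 p [0.5343 0.0742 0.2202] yaw -12.8 z [ 0.039  0.171 -0.985] F [-0.1 -1.2 -2.4] w 0.0195 q [-35.  10.  31. 113. -17.  57.  -9.]
t 12.47 p [0.5343 0.0721 0.22  ] yaw -13.0 z [ 0.04   0.17  -0.985] F [-0.7 -1.3 -2.9] w 0.0196 q [-35.  10.  31. 113. -17.  57.  -9.]
```

View pics/w5.png

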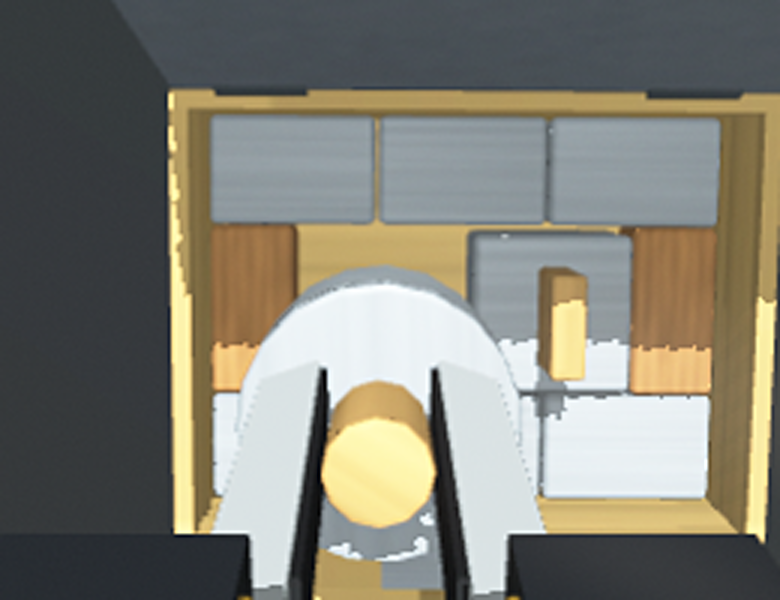

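The square tin stands properly in the gap at right, with its left edge at u≈468. The free part runs from u≈297 to 468, and its back edge is at v≈223. The round tin's top apex is at (380,283) with sides at 243 and 518.

```bash
python3 - <<'E'
from plan import *
c=np.load("pics/w5c.npy",allow_pickle=True).item(); d=np.load("case.npz"); o,R=d["o"],d["R"]
f=lambda l:np.array(l,float)/3+[190,150]
L=lambda l,z:np.round((plane(c,f(l),z)[:,:2]-o)@R,4).tolist()
print("far",L([(230,223),(500,225)],.04),"near",L([(230,393),(700,396)],.04))
print("left",L([(295,300)],.04),"sqleft",L([(469,300)],.046),"right",L([(633,300)],.04))
print("tin apex",L([(380,284)],.2125),"sides",L([(243,405),(519,405)],.2125),"knobtop c",L([(379,471)],.2445))
print("tcp",(np.array([0.5343,0.0742])-o)@R)
g=o+R@[-.0285,.0255]
E
```

```text
far [[-0.0836, 0.0539], [0.0158, 0.0537]] near [[-0.0842, -0.0098], [0.0921, -0.0102]]
left [[-0.0598, 0.0255]] sqleft [[0.0042, 0.0266]] right [[0.0657, 0.0261]]
tin apex [[-0.0289, 0.052]] sides [[-0.0563, 0.0274], [-0.0009, 0.0277]] knobtop c [[-0.029, 0.0239]]
tcp [-0.02991456  0.02831976]
```

```bash
python3 - <<'E'
from plan import *
bot.get_image("wrist"); st()
d=np.load("case.npz"); g=d["o"]+d["R"]@[-.0288,.0265]; print(g, (bot.sense()["eef_pos"][:2]-d["o"])@d["R"])
plan([((g[0],g[1],.095),-13.1,10,5),((g[0],g[1],.055),-13.1,10,5)])
E
```

```text
t 12.53 p [0.5343 0.0709 0.2199] yaw -13.2 z [ 0.04   0.17  -0.985] F [-0.8 -0.2 -2.8] w 0.0191 q [-35.  10.  31. 113. -17.  57.  -9.]
[0.53497347 0.0721751 ] [-0.02911656  0.02509171]
S [[-0.027, 0.0, 0.164], [-0.027, 0.001, 0.165], [-0.028, 0.0, 0.164], [-0.027, 0.001, 0.164], [-0.027, 0.0, 0.164]]
R [[0.0, 0.0, 0.0], [0.0, 0.0, -0.0001], [0.0, -0.0001, 0.0], [0.0, 0.0, -0.0001], [0.0, 0.0, 0.0]]
S [[-0.009, 0.0, 0.053], [-0.009, 0.0, 0.052], [-0.01, 0.0, 0.053], [-0.009, 0.0, 0.052], [-0.009, 0.0, 0.053]]
R [[0.0, 0.0, 0.0], [0.0, 0.0, 0.0], [0.0, 0.0, 0.0], [0.0, 0.0, 0.0], [0.0, 0.0, 0.0]]
```

Call:
arm_command(grip=[0,0,0,0,0], slide=[[-0.027,0,0.164],[-0.027,0,0.164],[-0.027,0,0.164],[-0.027,0,0.164],[-0.027,0,0.164]], rotation=[[0,0,0],[0,0,0],[0,0,0],[0,0,0],[0,0,0]])

```text
clock: 13.15
eef_pos: [0.535, 0.071, 0.0945]
orientation: [[0.227, 0.973, 0.04], [0.958, -0.23, 0.169], [0.174, 0.0, -0.985]]
wrist_force: [0.0, 0.6, -2.8]
gripper_width: 0.0191
gripper_force: 30.0
```

Call:
arm_command(grip=[0,0,0,0,0], slide=[[0,0,0],[-0.01,0,0.053],[-0.01,0,0.053],[-0.01,0,0.053],[0,0,0]], rotation=[[0,0,0],[0,0,0],[0,0,0],[0,0,0],[0,0,0]])

```text
clock: 13.78
eef_pos: [0.5348, 0.0725, 0.0707]
orientation: [[0.224, 0.974, 0.04], [0.959, -0.228, 0.17], [0.174, -0.0, -0.985]]
wrist_force: [0.7, -0.3, -3.0]
gripper_width: 0.0194
gripper_force: 30.0
```

Call:
arm_command(grip=[0,0,0,0,0], slide=[[-0.009,0,0.053],[-0.008,0,0.045],[-0.002,0,0.013],[-0.001,0,0.005],[0,0,0]], rotation=[[0,0,0],[0,0,0],[0,0,0],[0,0,0],[0,0,0]])

```text
clock: 14.4
eef_pos: [0.5351, 0.0725, 0.0538]
orientation: [[0.224, 0.974, 0.04], [0.959, -0.228, 0.17], [0.175, 0.0, -0.985]]
wrist_force: [-0.9, 0.0, 2.4]
gripper_width: 0.0195
gripper_force: 30.0
```

```bash
python3 - <<'E'
from plan import *
d=dict(np.load("case.npz")); d["o2"]=d["o"]+d["R"]@[.003,.005]; np.savez("case.npz",**d)
s=bot.sense()["eef_pos"]; W=lambda x,y:d["o2"]+d["R"]@[x,y]
u=s[:2]; b=W(-.06,.175); e=W(-.06,.02); print(b,e)
plan([((u[0],u[1],.10),-13.1,10,2),((u[0],u[1],.34),-13.1,0,4),((*b,.34),-13.1,0,4),((*b,.20),-13.1,0,4),((*e,.20),-13.1,0,10)])
E
```

```text
[0.5422702 0.2280733] [0.50716648 0.07710069]
S [[0.027, 0.0, -0.152], [0.027, 0.0, -0.152], [0.069, 0.0, -0.394], [0.053, 0.0, -0.396], [0.035, 0.0, -0.399]]
R [[0.0001, -0.0001, -0.0001], [0.0, -0.0001, -0.0001], [0.0, -0.0069, 0.0], [0.0, -0.007, 0.0], [0.0, -0.0069, 0.0]]
S [[0.017, 0.0, -0.399], [0.255, -0.047, 0.0], [0.255, -0.047, 0.0], [0.256, -0.047, 0.0], [0.255, -0.047, 0.0]]
R [[0.0, -0.007, 0.0], [0.0, 0.0, 0.0], [0.0, 0.0, 0.0], [0.0, 0.0, 0.0], [0.0, 0.0, 0.0]]
S [[0.0, 0.0, 0.233], [0.0, 0.0, 0.234], [0.0, 0.0, 0.233], [0.0, 0.0, 0.233], [-0.103, 0.0, 0.0]]
R [[0.0, 0.0, 0.0], [0.0, 0.0, 0.0], [0.0, 0.0, 0.0], [0.0, 0.0, 0.0], [0.0, 0.0, 0.0]]
S [[-0.104, 0.0, 0.0], [-0.103, 0.0, 0.0], [-0.103, 0.0, 0.0], [-0.104, 0.0, 0.0], [-0.103, 0.0, 0.0]]
R [[0.0, 0.0, 0.0], [0.0, 0.0, 0.0], [0.0, 0.0, 0.0], [0.0, 0.0, 0.0], [0.0, 0.0, 0.0]]
S [[-0.103, 0.0, 0.0], [-0.104, 0.0, 0.0], [-0.103, 0.0, 0.0], [-0.103, 0.0, 0.0]]
R [[0.0, 0.0, 0.0], [0.0, 0.0, 0.0], [0.0, 0.0, 0.0], [0.0, 0.0, 0.0]]
```

Call:
arm_command(grip=[0.4,0.4,0.4], slide=[[0,0,0],[0,0,0],[0,0,0]], rotation=[[0,0,0],[0,0,0],[0,0,0]])

```text
clock: 14.78
eef_pos: [0.5353, 0.0727, 0.0537]
orientation: [[0.224, 0.974, 0.041], [0.959, -0.228, 0.17], [0.175, 0.001, -0.985]]
wrist_force: [-0.4, 0.3, 0.1]
gripper_width: 0.0374
gripper_force: 0.0
```

Call:
arm_command(grip=[0.4,0.4,0.3,0,0], slide=[[0.027,0,-0.152],[0.027,0,-0.152],[0.069,0,-0.394],[0.053,0,-0.396],[0.035,0,-0.399]], rotation=[[0,0,0],[0,0,0],[0,-0.007,0],[0,-0.007,0],[0,-0.007,0]])

```text
clock: 15.4
eef_pos: [0.5348, 0.0723, 0.2821]
orientation: [[0.228, 0.974, 0.011], [0.973, -0.228, 0.041], [0.042, 0.001, -0.999]]
wrist_force: [0.5, 0.4, -0.3]
gripper_width: 0.0117
gripper_force: 0.0
```

Call:
arm_command(grip=[0,0,0,0,0], slide=[[0.017,0,-0.4],[0.255,-0.047,0],[0.255,-0.047,0],[0.255,-0.047,0],[0.255,-0.047,0]], rotation=[[0,-0.007,0],[0,0,0],[0,0,0],[0,0,0],[0,0,0]])

```text
clock: 16.02
eef_pos: [0.5422, 0.2292, 0.34]
orientation: [[0.228, 0.974, 0.001], [0.974, -0.228, -0.0], [0.0, 0.001, -1.0]]
wrist_force: [0.3, -0.2, 0.4]
gripper_width: 0.0003
gripper_force: 0.0
```

Call:
arm_command(grip=[0,0,0,0,0], slide=[[0,0,0.233],[0,0,0.233],[0,0,0.233],[0,0,0.233],[-0.05,0,0]], rotation=[[0,0,0],[0,0,0],[0,0,0],[0,0,0],[0,0,0]])

```text
clock: 16.65
eef_pos: [0.5394, 0.22, 0.1982]
orientation: [[0.227, 0.974, -0.003], [0.974, -0.227, -0.003], [-0.003, -0.002, -1.0]]
wrist_force: [-0.1, -0.1, 0.6]
gripper_width: 0.0003
gripper_force: 0.0
```

Call:
arm_command(grip=[0,0,0,0,0], slide=[[-0.1,0,0],[-0.1,0,0],[-0.1,0,0],[-0.1,0,0],[-0.1,0,0]], rotation=[[0,0,0],[0,0,0],[0,0,0],[0,0,0],[0,0,0]])

```text
clock: 17.27
eef_pos: [0.5235, 0.1465, 0.2004]
orientation: [[0.228, 0.974, 0.001], [0.974, -0.228, 0.0], [0.0, 0.001, -1.0]]
wrist_force: [0.8, 2.2, -1.3]
gripper_width: 0.0006
gripper_force: 0.9
```

Contact with 2 N, so the lid is moving. I'll keep pushing.

Call:
arm_command(grip=[0,0,0,0,0], slide=[[-0.1,0,0],[-0.1,0,0],[-0.1,0,0],[-0.1,0,0],[-0.1,0,0]], rotation=[[0,0,0],[0,0,0],[0,0,0],[0,0,0],[0,0,0]])

```text
clock: 17.9
eef_pos: [0.5063, 0.0733, 0.2001]
orientation: [[0.228, 0.974, 0.001], [0.974, -0.228, -0.0], [-0.0, 0.001, -1.0]]
wrist_force: [0.4, 0.4, -0.1]
gripper_width: 0.0001
gripper_force: 0.0
```

Call:
arm_command(grip=[0,0,0,0,0], slide=[[-0.1,0,0],[0,0,0],[0,0,-0.3],[0,0,-0.3],[0,0,-0.3]], rotation=[[0,0,0],[0,0,0],[0,0,0],[0,0,0],[0,0,0]])

```text
clock: 18.52
eef_pos: [0.503, 0.0604, 0.3367]
orientation: [[0.227, 0.974, 0.001], [0.974, -0.227, -0.0], [-0.0, 0.001, -1.0]]
wrist_force: [0.5, -0.3, -0.4]
gripper_width: 0.0005
gripper_force: 0.0
```

```bash
python3 - <<'E'
from plan import *
d=np.load("case.npz"); st(); g=d["o2"]+d["R"]@[0,-.0775]; print("wing flush xy",g)
plan([((g[0],g[1],.30),-13.1,0,5)])
E
```

```text
t 18.52 p [0.503  0.0604 0.3367] yaw -13.1 z [ 0.001 -0.    -1.   ] F [ 0.5 -0.3 -0.4] w 0.0005 q [-46.   2.  33. 105.  -1.  74. -26.]
wing flush xy [ 0.54352612 -0.03145449]
S [[-0.107, 0.08, 0.049], [-0.107, 0.081, 0.049], [-0.107, 0.08, 0.049], [-0.107, 0.081, 0.049], [-0.107, 0.08, 0.049]]
R [[0.0, 0.0, 0.0], [0.0, 0.0, 0.0], [0.0001, 0.0, 0.0], [0.0, 0.0, -0.0001], [0.0, 0.0, 0.0]]
```

Call:
arm_command(grip=[0.6,0.6,0.6,0.6,0.6], slide=[[-0.107,0.08,0.03],[-0.107,0.08,0.03],[-0.107,0.08,0.03],[-0.107,0.08,0.03],[-0.107,0.08,0.03]], rotation=[[0,0,0],[0,0,0],[0,0,0],[0,0,0],[0,0,0]])

```text
clock: 19.15
eef_pos: [0.5437, -0.0319, 0.3126]
orientation: [[0.227, 0.974, 0.001], [0.974, -0.227, -0.0], [-0.0, 0.001, -1.0]]
wrist_force: [-0.2, -0.3, -0.4]
gripper_width: 0.0473
gripper_force: 0.0
```

Call:
arm_command(grip=[0.6,0.6,0.6,0.6,0.6], slide=[[0,0,0],[0,0,0],[0,0,0],[0,0,0],[0,0,0]], rotation=[[0,0,0],[0,0,0],[0,0,0],[0,0,0],[0,0,0]])

```text
clock: 19.77
eef_pos: [0.5432, -0.0316, 0.3128]
orientation: [[0.227, 0.974, 0.001], [0.974, -0.227, -0.0], [0.0, 0.001, -1.0]]
wrist_force: [-0.2, -0.7, 0.5]
gripper_width: 0.0563
gripper_force: 0.0
```

Call:
arm_command(grip=[0.6,0.6,0.6,0.6,0.6], slide=[[0,0,0],[0,0,0],[0,0,0],[0,0,0],[0,0,0]], rotation=[[0,0,0],[0,0,0],[0,0,0],[0,0,0],[0,0,0]])

```text
clock: 20.4
eef_pos: [0.5433, -0.0319, 0.3127]
orientation: [[0.228, 0.974, 0.001], [0.974, -0.228, -0.0], [-0.0, 0.001, -1.0]]
wrist_force: [-0.2, -0.2, -0.0]
gripper_width: 0.0566
gripper_force: 0.0
```

```bash
python3 - <<'E'
from plan import *
bot.get_image("top");bot.get_image("wrist"); st(); c=bot.get_calibration("wrist"); im=bot.get_image("wrist"); st(); np.save("pics/w6c.npy",c,allow_pickle=True); np.save("pics/w6.npy",im); save(im,"w6.png")
d=np.load("case.npz"); W=lambda x,y,z:(*(d["o2"]+d["R"]@[x,y]),z)
print(proj(c,[W(0,-.0775,.136),W(0,-.0775,.1),W(-.1,-.1,.098),W(.1,-.1,.098)]).round())
E
```

```text
t 20.5 p [ 0.5432 -0.0319  0.3127] yaw -13.2 z [ 0.001 -0.    -1.   ] F [ 0.1  0.  -0.2] w 0.0565 q [-38.   8.  38. 103.  -5.  71. -11.]
t 20.55 p [ 0.5433 -0.0319  0.3127] yaw -13.2 z [ 0.001 -0.    -1.   ] F [ 0.1  0.1 -0.3] w 0.0564 q [-38.   8.  38. 103.  -5.  71. -11.]
[[315. 219.]
 [315. 213.]
 [233. 231.]
 [398. 231.]]
```

View pics/w6.png

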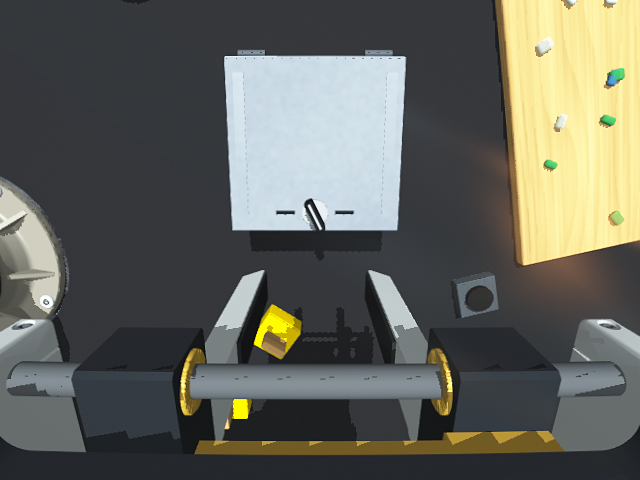

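The lid is shut, with the black marks at (286,212) and (344,212). The wing is at about (315,214), running from (307,200) to (323,230), so about -62° from the marks. I'll measure it and plan.

```bash
python3 - <<'E'
from plan import *
im=np.load("pics/w6.npy"); c=np.load("pics/w6c.npy",allow_pickle=True).item(); d=np.load("case.npz")
g=cv2.cvtColor(im,cv2.COLOR_RGB2GRAY); L=lambda uv,z:(plane(c,uv,z)[:,:2]-d["o2"])@d["R"]
def comp(u0,u1,v0,v1):
    m=np.zeros_like(g); m[v0:v1,u0:u1]=(g[v0:v1,u0:u1]<90)*255
    return max(cv2.findContours(m,0,2)[0],key=cv2.contourArea)
q=comp(297,333,194,228); r=cv2.minAreaRect(q); b=cv2.boxPoints(r); print(r,cv2.boundingRect(q))
p=L(b,.136); e=[p[1]-p[0],p[2]-p[1]]; e=max(e,key=np.linalg.norm); a=np.degrees(np.arctan2(e[1],e[0])); print("wing",L([r[0]],.13),"len",np.linalg.norm(e),"ang",a)
for k in ((270,298,205,219),(332,360,205,219)):
    r=cv2.minAreaRect(comp(*k)); print("mark",L([r[0]],.098))
al=(a+90)%180; al=al-180 if al>90 else al; yaw=al-13.1; t=d["o2"]+d["R"]@[0,-.0755]; print("tool yaw",yaw,t)
plan([((t[0],t[1],.18),yaw,0,5),((t[0],t[1],.107),yaw,0,5)])
E
```

```text
((313.7000427246094, 214.4000244140625), (31.752164840698242, 9.838699340820312), 63.43495178222656) (305, 199, 20, 29)
wing [[-0.00168235 -0.07327873]] len 0.03472956096514095 ang -63.76380801679376
mark [[-0.0360869  -0.07697674]]
mark [[ 0.03428023 -0.07701226]]
tool yaw 13.13619198320624 [ 0.54397907 -0.02950646]
S [[0.003, 0.0, 0.177], [0.004, 0.001, 0.177], [0.003, 0.0, 0.177], [0.003, 0.001, 0.177], [0.003, 0.002, 0.177]]
R [[0.0, 0.0, -0.0146], [0.0, 0.0, -0.0146], [0.0, 0.0, -0.0146], [0.0001, 0.0001, -0.0146], [0.0, 0.0, -0.0146]]
S [[0.0, 0.0, 0.097], [0.0, 0.0, 0.098], [0.0, 0.0, 0.097], [0.0, 0.0, 0.097], [0.0, 0.0, 0.097]]
R [[0.0, 0.0, 0.0], [0.0, 0.0, 0.0], [0.0, 0.0, 0.0], [0.0, 0.0, 0.0], [0.0, 0.0, 0.0]]
```

Call:
arm_command(grip=[0.5,0.5,0.5,0.5,0.5], slide=[[0.003,0,0.177],[0.003,0,0.177],[0.003,0,0.177],[0.003,0,0.177],[0.003,0,0.177]], rotation=[[0,0,-0.0146],[0,0,-0.0146],[0,0,-0.0146],[0,0,-0.0146],[0,0,-0.0146]], newtons=20)

```text
clock: 21.18
eef_pos: [0.5434, -0.0296, 0.1791]
orientation: [[-0.23, 0.973, 0.001], [0.973, 0.23, -0.0], [-0.001, 0.001, -1.0]]
wrist_force: [1.2, 1.2, -0.1]
gripper_width: 0.0466
gripper_force: 0.0
```

Call:
arm_command(grip=[0.5,0.5,0.5,0.5,0.5], slide=[[0,0,0.12],[0,0,0.12],[0,0,0.12],[0,0,0.12],[0,0,0]], rotation=[[0,0,0],[0,0,0],[0,0,0],[0,0,0],[0,0,0]])

```text
clock: 21.8
eef_pos: [0.5427, -0.0298, 0.1067]
orientation: [[-0.227, 0.974, -0.002], [0.974, 0.227, -0.001], [-0.001, -0.002, -1.0]]
wrist_force: [-0.4, 0.0, -1.0]
gripper_width: 0.0468
gripper_force: 0.0
```

Call:
arm_command(grip=[0,0,0,0,0], slide=[[0,0,0],[0,0,0],[0,0,0],[0,0,0],[0,0,0]], rotation=[[0,0,0],[0,0,0],[0,0,0],[0,0,0],[0,0,0]])

```text
clock: 22.42
eef_pos: [0.5421, -0.0301, 0.108]
orientation: [[-0.227, 0.974, -0.002], [0.974, 0.227, -0.0], [0.0, -0.002, -1.0]]
wrist_force: [-8.7, -0.9, 10.9]
gripper_width: 0.0102
gripper_force: 20.1
```

Call:
arm_command(grip=[0,0,0,0,0], slide=[[0,-0.008,-0.01],[0,0,0],[0,0,0],[0,0,0],[0,0,0]], rotation=[[0,0,0],[0,0,0],[0,0,-0.018],[0,0,-0.018],[0,0,-0.018]], newtons=35)

```text
clock: 23.05
eef_pos: [0.5418, -0.03, 0.1091]
orientation: [[-0.541, 0.841, -0.001], [0.841, 0.541, -0.0], [-0.0, -0.001, -1.0]]
wrist_force: [-0.7, 0.6, -4.4]
gripper_width: 0.01
gripper_force: 35.1
```

Call:
arm_command(grip=[0,0,0,0,0], slide=[[0,0,0.005],[0,0,0],[0,0,0],[0,0,0],[0,0,0]], rotation=[[0,0,-0.02],[0,0,-0.02],[0,0,-0.02],[0,0,-0.02],[0,0,-0.02]])

```text
clock: 23.68
eef_pos: [0.5415, -0.0304, 0.1082]
orientation: [[-0.932, 0.362, -0.001], [0.362, 0.932, -0.001], [0.001, -0.001, -1.0]]
wrist_force: [-1.6, -0.8, -5.5]
gripper_width: 0.0102
gripper_force: 35.1
```

Call:
arm_command(grip=[0,0,0,0], slide=[[0,0,0],[0,0,0],[0,0,0],[0,0,0]], rotation=[[0,0,-0.015],[0,0,-0.008],[0,0,0],[0,0,0]])

```text
clock: 24.18
eef_pos: [0.5417, -0.0305, 0.1083]
orientation: [[-0.973, 0.229, -0.001], [0.229, 0.973, -0.001], [0.0, -0.001, -1.0]]
wrist_force: [-2.7, -2.8, -7.0]
gripper_width: 0.0104
gripper_force: 35.0
```

```bash
python3 - <<'E'
from plan import *
st(); c=bot.get_calibration("wrist"); im=bot.get_image("wrist"); save(im,"w7.png"); print(bot.sense()["wrist_torque"])
E
```

```text
t 24.18 p [ 0.5417 -0.0305  0.1083] yaw 76.8 z [-0.001 -0.001 -1.   ] F [-2.7 -2.8 -7. ] w 0.0104 q [-18.  19.  17. 115.  -7.  47.  80.]
[-1.74651065  1.14837085 -0.04286938]
```

View pics/w7.png

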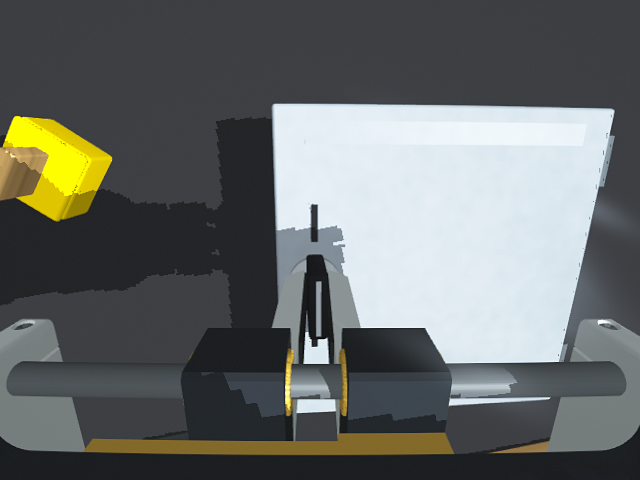

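The wing is now in line with the mark at (314,222). I'll press down gradually.

Call:
arm_command(grip=[0,0,0,0,0], slide=[[0,0,0],[0,-0.004,0.02],[0,-0.004,0.02],[0,-0.004,0.015],[0,0,0]], rotation=[[0,0,0],[0,0,0],[0,0,0],[0,0,0],[0,0,0]], newtons=55)

```text
clock: 24.85
eef_pos: [0.5415, -0.032, 0.1007]
orientation: [[-0.974, 0.229, -0.0], [0.229, 0.974, -0.0], [0.0, -0.0, -1.0]]
wrist_force: [-6.8, -3.0, 4.1]
gripper_width: 0.0096
gripper_force: 55.0
```

Call:
arm_command(grip=[0,0,0,0], slide=[[0.006,0,0.012],[0,0,0.012],[0,0,0],[0,0,0]], rotation=[[0,0,0],[0,0,0],[0,0,0],[0,0,0]])

```text
clock: 25.35
eef_pos: [0.5415, -0.0323, 0.0978]
orientation: [[-0.973, 0.229, 0.002], [0.229, 0.973, -0.001], [-0.002, -0.0, -1.0]]
wrist_force: [-5.4, -6.4, 10.0]
gripper_width: 0.0096
gripper_force: 55.0
```

Call:
arm_command(grip=[0,0,0,0], slide=[[0.003,-0.004,0.01],[0,-0.004,0.008],[0,0,0],[0,0,0]], rotation=[[0,0,0],[0,0,0],[0,0,0],[0,0,0]])

```text
clock: 25.85
eef_pos: [0.5419, -0.0324, 0.0971]
orientation: [[-0.973, 0.229, 0.004], [0.229, 0.973, 0.001], [-0.004, 0.002, -1.0]]
wrist_force: [-15.0, -2.1, 44.7]
gripper_width: 0.0096
gripper_force: 55.0
```

Hard stop: 44.7 N for 0.7 mm of travel, which suggests the lid is flush. I'll ease the push to about 25 N and check.

Call:
arm_command(grip=[0,0,0], slide=[[0,0,-0.006],[0,0,0],[0,0,0]], rotation=[[0,0,0],[0,0,0],[0,0,0]])

```text
clock: 26.22
eef_pos: [0.5418, -0.0324, 0.0973]
orientation: [[-0.974, 0.229, 0.004], [0.229, 0.974, 0.001], [-0.003, 0.002, -1.0]]
wrist_force: [-10.1, -1.1, 29.6]
gripper_width: 0.0096
gripper_force: 55.0
```

```bash
python3 - <<'E'
from plan import *
st(); im=bot.get_image("side"); c=bot.get_calibration("side"); d=np.load("case.npz"); W=lambda x,y,z:(*(d["o2"]+d["R"]@[x,y]),z)
print(proj(c,[W(-.1,-.1,.08),W(-.1,-.1,.088),W(-.1,-.1,.098),W(.1,-.1,.08),W(.1,-.1,.088),W(.1,-.1,.098)]).round(1).tolist())
save(cv2.resize(im[190:310,250:410],None,fx=5,fy=5,interpolation=cv2.INTER_CUBIC),"s1.png")
E
```

```text
t 26.23 p [ 0.5418 -0.0324  0.0973] yaw 76.8 z [ 0.004  0.001 -1.   ] F [-10.1  -1.1  29.6] w 0.0096 q [-17.  20.  17. 116.  -8.  45.  81.]
[[299.7, 263.9], [299.5, 261.0], [299.4, 257.4], [379.5, 249.7], [379.6, 246.9], [379.8, 243.4]]
```

View pics/s1.png

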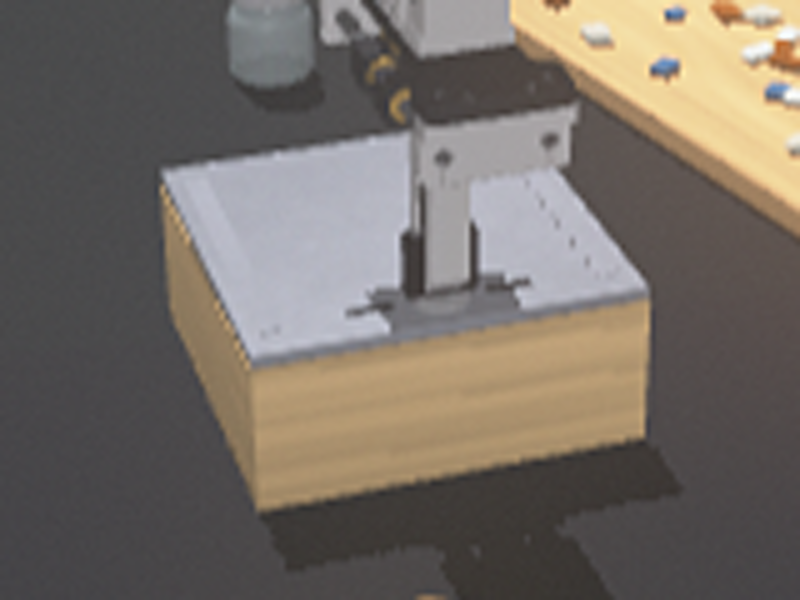

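The side view shows the lid with no gap along the case front, edge at (255,360) to (648,295), and the wing in line with both marks. The push is steady at about 30 N, so I'm handing in.

```bash
python3 -c "
from plan import *
st(); print(bot.sign_off())"
```

```text
t 26.27 p [ 0.5418 -0.0324  0.0973] yaw 76.8 z [ 0.004  0.001 -1.   ] F [-9.5 -0.4 29.8] w 0.0099 q [-17.  20.  17. 116.  -8.  45.  81.]
the job is handed in; nothing more can be done
None
```

I handed the job in at about 26 s: both tins are in the gap, and the arm is holding the lid flush at about 30 N with the wing lined up.

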